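Making up two automaton kits

ROBOT

A 6-joint arm with a two-finger parallel gripper is mounted at the origin on the work surface. World frame = base frame: x ahead of the robot, y to its left, z up, the work surface at z = 0. Lengths are in mm, angles in rad, forces in N, time in s.
With the tool pointing down it reaches from about 350 to 875 mm from the base axis. Payload 4.2 kg.
Tool frame: the origin (TCP) lies midway between the tips of the shut fingers; the grasp point (between the pads) lies 19 mm behind it; z points along the fingers, y is the line along which they close (so a half turn about z gives the same grasp; the last joint's range is limited). The gripper opens to 85 mm and grips with 20 to 120 N. Pads are 22 mm wide; open, the fingers measure 114 mm over their backs; the gripper's body (76 mm by 85 mm) begins 54 mm behind the grasp point. The pads swing forward as they close: fully open they stand 13 mm farther back than shut.
Start: joints at [-1.066, 0.385, 0.008, 0, -1.194, -0.259], TCP at [152.1, -606.189, 231.312] pointing down, gripper open.
Joint ranges: [-3.14, 3.14], [-1.21, 2.06], [-1.07, 1.41], [-3.16, 2.05], [-2.99, -0.16], [-3.1, 3.1]. Speed limits (rad/s): [2.79, 2.79, 3.14, 3.14, 3.14, 3.14].

INTERFACE

Orientations are given as a unit quaternion [x, y, z, w].
In Python, from bench import * gives the robot as it stands.
- The arm moves only by the tool drive_tool, never from a script. Its argument "plan" is a list that holds one entry, the list of rows, each a list of 5 numbers: the closure, from -1 (fully open) to 1 (shut), then the shift along the world's x, y, z in mm, then the turn about the world's z in degrees. A call has 1 to 20 rows; each row shifts and turns the commanded pose from where the row before left it; what a row does not reach is not made up. A row lasts 1/12 s, in which the tool goes at most 41.7 mm and 7.16 degrees, less where a joint would pass 70% of its speed; a pose out of reach is approached as far as the arm can. A call is refused whole if a number of a shift passes 41.7 or a number of a turn 7.16, either way. A call with a gripper value outside its range is refused whole. The fingers move at their own pace and stop on an object; the grip force is fixed at half the most. Time passes only in rows, so rows that do not move let the fingers close. It gives the time, the measured TCP pose, the force, the opening and the grip force at its end, in the units of the state.
- read_state(): the state, without advancing time (a new reading comes with each control period).
- get_image(name): name is "scene" or "side" or "wrist"; returns (picture, depth): 480x640x3 uint8, red, green, blue; 480x640 float32, mm along the optical axis (not along the pixel's ray), 0 where there is no reading.
- camera_model(name): a dict with "fx", "fy", "cx", "cy" (pixels), "distortion" ([k1, k2, p1, p2, k3] as OpenCV has them; the pictures are not rectified), "R" (3x3) and "t" (3): a world point X has camera coordinates R X + t; the wrist camera has in their place "mount" (4x4, takes a point from camera to tool coordinates, whose origin is the TCP and whose axes are the flange's). Camera axes: x right, y down, z forward; pixel columns grow to the right and rows downward; lengths in mm; the calibration is good to about 2 mm. A picture is of the moment at which its call begins: read the wrist's pose just before it. camera_model takes no time and is no camera call.
- job_done(): hands the job in; it is judged then, once.
The state is a dict: "clock": time; "joints": joint angles; "joint_vel": joint speeds; "joint_efforts": joint torques, N m; "position": TCP position; "ee_rot": TCP orientation; "contact_force": force on the tool from outside, world axes, zero at the start; "wrist_torque": the same for the moment, N m; "gripper_width": finger opening in mm; "grasp_force": force on a finger pad.
Only numpy, scipy, OpenCV 4.12 (cv2) and the standard library are available. Lean on these libraries where they do the work, as an engineer would, in place of code of your own. Each camera call takes 0.05 s, during which the arm holds its last target. There are 200 camera calls.

TASK

Make up the two kits for assembly from the stock lying between the trays. In the green-lined tray go the walnut cage floor, flat in the square compartment, the gilded nightingale, standing upright in the long compartment, and the larger steel escapement wheel, hub up in the small compartment; in the red-lined tray go the smaller steel wheel, hub up in the small compartment, and the nickel winding crank, flat in the long one. Set each part down on the felt without dropping it, and leave the brass wheel, the oil cup and the eyeglass where they are.

Things in the scene. Friction and masses are not known exactly. Their poses are not given: they have to be found in the camera images.
- green_tray: beech kit tray, green felt lining, 194 x 194 mm, fixed; origin: centre of underside. Above the slate: felt 5 mm, dividers (4 mm thick) 12, outer walls (4 mm thick) 16. Compartments in its axes, mm: square x -93..13, y -11..93 (centre -40, 41); small x 17..93, y -11..93 (centre 55, 41); long x -93..93, y -93..-15 (centre 0, -54)
- red_tray: beech kit tray, red felt lining, 194 x 194 mm, fixed; origin: centre of underside. Above the slate: felt 5 mm, dividers (4 mm thick) 12, outer walls (4 mm thick) 16. Compartments in its axes, mm: square x -93..13, y -11..93 (centre -40, 41); small x 17..93, y -11..93 (centre 55, 41); long x -93..93, y -93..-15 (centre 0, -54)
- cage_floor: walnut cage floor, a dark brown board 84 (x) x 50 (y) x 10 (z) mm with brass sockets round its edge, about 60 g, lying flat on the slate; grip it across its 50 mm; origin: centre of its underside
- nightingale: gilded tin nightingale standing on a flat brass foot 48 (x) x 32 (y) x 4 mm, about 70 g; beak towards its -x, tail towards +x: from x -49 to +53 mm, the head top 55 mm high; flat-sided body 30 mm wide in y from 16 to 40 mm height and x -22 to 22, to be gripped across from above; origin: centre of the foot's underside, z up
- large_wheel: the larger steel escapement wheel, diameter 52 mm over 20 teeth, 4 mm thick, 6 spokes, about 45 g, lying flat; its plain round hub, 12 mm diameter, stands up from the middle to 20 mm above the underside (a 3 mm pivot tip on it ends at 24 mm), to be gripped from above; origin: centre of the underside, z up along the hub
- small_wheel: the smaller steel escapement wheel, diameter 36 mm over 12 teeth, 4 mm thick, 3 spokes, about 28 g, lying flat; its plain round hub, 12 mm diameter, stands up from the middle to 20 mm above the underside (a 3 mm pivot tip on it ends at 24 mm), to be gripped from above; origin: centre of the underside, z up along the hub
- crank: nickel winding crank lying flat, a Z from above, about 60 g, 12 mm high: arm 8 (x) x 50 (y) mm in the middle; 12 mm round key shaft from its -y end towards -x (to x -33, at y -19); 12 mm round handle from its +y end towards +x (to x 37, at y 19). Grip mid-arm across its 8 mm, fingers closing along x. Origin: middle of the arm, on the underside
- brass_wheel: bystander: yellow brass wheel, stays where it is, diameter 46 mm over 36 teeth, 4 mm thick, 5 spokes, about 38 g, lying flat; its plain round hub, 12 mm diameter, stands up from the middle to 20 mm above the underside (a 3 mm pivot tip on it ends at 24 mm); origin: centre of the underside, z up along the hub
- oil_cup: bystander: white oil cup with an amber glass lid, diameter 44 mm, 35 mm high, stays where it is; origin: centre of its underside
- eyeglass: bystander: black watchmaker's eyeglass standing on its wide end, diameter 34 mm, 30 mm high, stays where it is; origin: centre of its underside
Things that resemble listed ones, but are neither listed nor needed, are in the scene too. Leave any purple or turquoise look-alike of the small_wheel alone.

How it is judged (in metres and radians):
At the end, for the whole second after the job is handed in: Every part at rest (under 2 cm/s) on the felt (within 4 mm) of its own compartment as the goal lists them: floor and crank flat, nightingale upright within 7 degrees, wheels flat with hub up; brass wheel, oil cup and eyeglass within 15 mm of their starts (x of cage_floor in the frame of green_tray between -0.075 and -0.005 m and y of cage_floor in the frame of green_tray between 0.003 and 0.079 m and z of cage_floor in the frame of green_tray between 0.001 and 0.02 m and angle between the z axis of cage_floor and the z axis of green_tray, either way round below 0.1 rad and x of nightingale in the frame of green_tray between -0.072 and 0.072 m and y of nightingale in the frame of green_tray between -0.086 and -0.022 m and z of nightingale in the frame of green_tray between 0.001 and 0.009 m and angle between nightingale's own z axis and vertical below 0.12 rad and x of large_wheel in the frame of green_tray between 0.035 and 0.075 m and y of large_wheel in the frame of green_tray between 0.007 and 0.075 m and z of large_wheel in the frame of green_tray between 0.001 and 0.009 m and angle between each of large_wheel, small_wheel's own z axis and vertical below 0.1 rad and x of small_wheel in the frame of red_tray between 0.027 and 0.083 m and y of small_wheel in the frame of red_tray between -0.001 and 0.083 m and z of small_wheel in the frame of red_tray between 0.001 and 0.009 m and x of crank in the frame of red_tray between -0.08 and 0.08 m and y of crank in the frame of red_tray between -0.086 and -0.022 m and z of crank in the frame of red_tray between 0.001 and 0.022 m and angle between the z axis of crank and the z axis of red_tray, either way round below 0.15 rad and linear speed of each of cage_floor, nightingale, large_wheel, small_wheel, crank below 0.02 m/s and distance of each of brass_wheel, oil_cup, eyeglass from where it was at the start of the episode below 0.015 m); the robot touches nothing.
It fails at once if a kit part falls freely faster than 0.6 m/s (dropped from more than about 2 cm) ((linear speed of cage_floor above 0.6 m/s and contact force between cage_floor and the fingers below 0.01 N) or (linear speed of nightingale above 0.6 m/s and contact force between nightingale and the fingers below 0.01 N) or (linear speed of large_wheel above 0.6 m/s and contact force between large_wheel and the fingers below 0.01 N) or (linear speed of small_wheel above 0.6 m/s and contact force between small_wheel and the fingers below 0.01 N) or (linear speed of crank above 0.6 m/s and contact force between crank and the fingers below 0.01 N)).
It fails at once if the brass wheel, the oil cup or the eyeglass is moved by more than 15 mm (distance of any of brass_wheel, oil_cup, eyeglass from where it was at the start of the episode above 0.015 m).
It also fails if it takes over 109 s, if anything falls off the work surface, if the arm or the gripper's body presses on something with over 40 N, if the wrist force passes 120 N, or if a joint passes its speed limit or range.

## Working session

There is one attempt and no reset: what is moved stays moved. The work goes in short steps, Python scripts to look and compute and a tool call to move; the robot and the scene stay as the last step left them, time stands still between calls to the robot, and variables do not carry over. Pictures are saved under pics/ and viewed, at most 14 in all, crops included, and the job is handed in when it is done.

Besides the shell and the picture viewer there is one more tool, called by a JSON object that holds its "op" and its "data". drive_tool: Moves the arm, as the interface text tells. Its arguments: {"type":"object","properties":{"plan":{"type":"array"}},"required":["plan"]}

```bash
mkdir -p pics; cat > h.py <<'E'
from bench import *
import numpy as np, cv2
def shot(n,f):
    im,d=get_image(n); cv2.imwrite('pics/%s.png'%f,im[:,:,::-1]); np.save('pics/%s.npy'%f,d); return im,d
def pts(n,d,uv=None):
    m=camera_model(n); K=np.array([[m['fx'],0,m['cx']],[0,m['fy'],m['cy']],[0,0,1]])
    if uv is None:
        v,u=np.mgrid[0:480,0:640]; uv=np.stack([u.ravel(),v.ravel()],1)
    r=cv2.undistortPoints(np.float64(uv).reshape(-1,1,2),K,np.array(m['distortion']))[:,0]
    return np.c_[r,np.ones(len(r))],np.array(m['R']),np.array(m['t'])
def world(n,d):
    r,R,t=pts(n,d); return ((r*d.reshape(-1,1)-t)@R).reshape(480,640,3)
def plane(n,uv,z):
    r,R,t=pts(n,None,uv); c=-R.T@t; w=r@R; s=(z-c[2])/w[:,2]; return c+w*s[:,None]
E
python3 - <<'E'
from h import *
for n in('scene','side'):
    shot(n,n+'0'); m=camera_model(n); print(n,m['fx'],-np.array(m['R']).T@m['t'])
print(read_state()); print(camera_model('wrist'))
E
```

```text
scene 594.1056743847663 [1020.97426205  740.91841349  597.90085068]
side 579.2107015143379 [ -27.46490831 -626.37336545  561.0472933 ]
{'clock': 0.1, 'joints': array([-1.06640018e+00,  3.85498996e-01,  6.73297859e-03, -4.06150559e-04,
       -1.19400904e+00, -2.58614060e-01]), 'joint_vel': array([ 0.00139862, -0.00237613,  0.00373509,  0.00077146,  0.00135126,
       -0.0011104 ]), 'joint_efforts': array([-4.53822213e-04, -3.93319380e+01,  1.88929707e+01,  4.19798836e+00,
       -2.60386943e-03,  2.65703470e-06]), 'position': array([ 151.9567857 , -605.6971273 ,  230.31203621]), 'ee_rot': array([-1.22507554e-01,  9.92467070e-01,  9.88512967e-04, -1.93173254e-04]), 'contact_force': array([ 0.47988346, -0.62736016, -0.19343571]), 'wrist_torque': array([ 0.01174578, -0.0029664 , -0.00047426]), 'grasp_force': 0.0, 'gripper_width': 85.11038769560544}
{'fx': 337.02211441427426, 'fy': 337.02211441427426, 'cx': 316.53497734157554, 'cy': 239.7799669625323, 'distortion': array([-0.0106988,  0.       ,  0.       ,  0.       ,  0.       ]), 'mount': array([[-8.02939658e-04, -9.44098008e-01, -3.29663931e-01,
         8.43588890e+01],
       [ 9.99999667e-01, -7.09522391e-04, -4.03686004e-04,
        -5.56195446e-01],
       [ 1.47215212e-04, -3.29664145e-01,  9.44098263e-01,
        -1.42855450e+02],
       [ 0.00000000e+00,  0.00000000e+00,  0.00000000e+00,
         1.00000000e+00]])}
```

View pics/scene0.png

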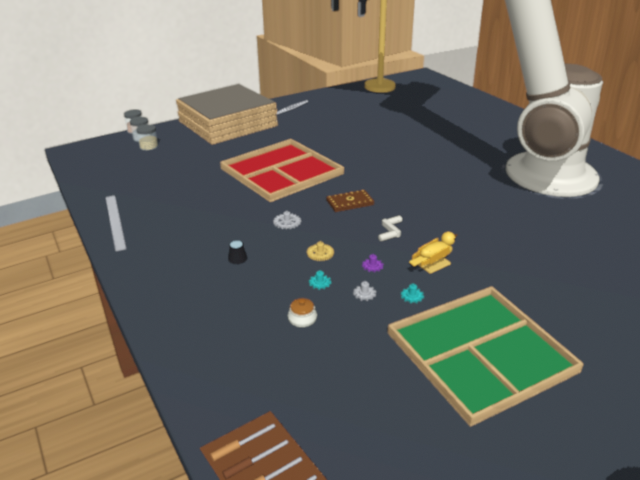

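View pics/side0.png

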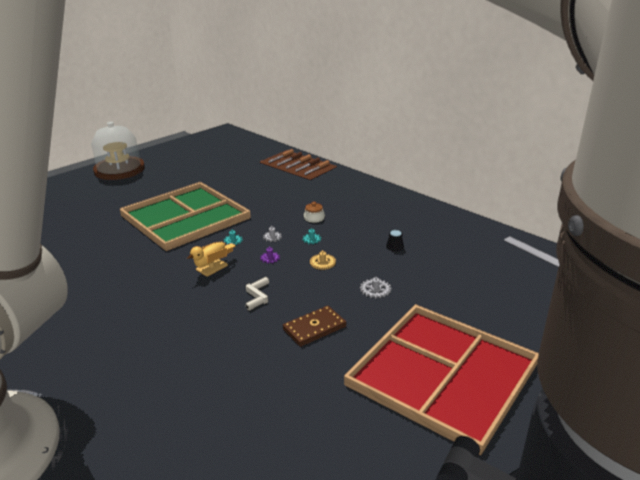

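The scene view shows the large steel wheel at (287,220), the small steel wheel at (365,290), the crank at (391,228), the bird at (433,253) and the floor at (350,200). The brass wheel is at (320,251), the oil cup at (302,313) and the eyeglass at (237,252). The side view agrees, with the large wheel at (376,288) and the small one at (272,233).

```bash
cat > m.py <<'E'
from h import *
for n in('scene','side'):
    im=cv2.imread('pics/%s0.png'%n); d=np.load('pics/%s0.npy'%n); h=cv2.cvtColor(im,cv2.COLOR_BGR2HSV); W=world(n,d)
    H,S,V=[h[...,i].astype(int) for i in range(3)]
    for c,m in(('green',(H>50)&(H<75)&(S>150)&(V>60)),('red',((H<6)|(H>174))&(S>180)&(V>90))):
        k,L,st,ce=cv2.connectedComponentsWithStats(np.uint8(m))
        for i in range(1,k):
            if st[i,4]>200:
                cn,_=cv2.findContours(np.uint8(L==i),cv2.RETR_EXTERNAL,cv2.CHAIN_APPROX_NONE)
                p=plane(n,cn[0][:,0],5)
                print(n,c,st[i,4],ce[i].round(),cv2.minAreaRect(np.float32(p[:,:2])),'z',np.median(W[L==i][:,2]).round(1))
    ok=(W[...,2]>3.5)&(W[...,2]<70)&(W[...,0]>250)&(W[...,0]<800)&(abs(W[...,1])<380)&(d>0)
    k,L,st,ce=cv2.connectedComponentsWithStats(np.uint8(ok))
    for i in range(1,k):
        if st[i,4]>60:
            q=W[L==i]; print(n,'blob',st[i,4],ce[i].round(),'xy',q[:,:2].min(0).round(),q[:,:2].max(0).round(),'ztop',np.percentile(q[:,2],98).round(1),h[L==i].mean(0).round())
E
python3 m.py
```

```text
scene green 3453 [457. 327.] ((512.0198364257812, 273.160400390625), (66.87957000732422, 173.75900268554688), 86.27949523925781) z 6.9
scene green 3094 [523. 357.] ((478.7171936035156, 369.7196350097656), (92.78377532958984, 95.54175567626953), 86.65438079833984) z 6.6
scene green 2436 [471. 381.] ((573.22900390625, 363.9140930175781), (92.96703338623047, 63.896827697753906), 86.1963882446289) z 6.4
scene red 777 [266. 159.] ((505.6900634765625, -384.27880859375), (167.37197875976562, 55.96151351928711), 8.069536209106445) z 7.3
scene red 653 [306. 168.] ((453.7149353027344, -297.7424011230469), (91.07842254638672, 78.01859283447266), 8.243545532226562) z 7.0
scene red 476 [271. 181.] ((546.8297729492188, -284.2836608886719), (58.49724578857422, 78.33798217773438), 7.806439399719238) z 6.8
scene blob 3342 [287. 173.] xy [ 376. -380.] [ 614. -206.] ztop 18.8 [ 83. 153. 183.]
scene blob 691 [350. 200.] xy [ 407. -170.] [497. -88.] ztop 13.9 [ 15. 149. 110.]
scene blob 265 [287. 220.] xy [ 567. -154.] [621. -98.] ztop 22.6 [108.  10. 173.]
scene blob 321 [391. 228.] xy [396. -33.] [482.
[... 1438 characters left out ...]
8.  53.] [653.  86.] ztop 21.1 [ 89. 154. 127.]
side blob 909 [212. 253.] xy [397. 109.] [542. 191.] ztop 52.8 [ 26. 151. 159.]
side blob 277 [395. 240.] xy [707. -79.] [736. -48.] ztop 31.5 [102.  32.  54.]
side blob 116 [269. 255.] xy [521.  60.] [550.  89.] ztop 21.4 [139. 146. 114.]
side blob 173 [323. 259.] xy [571. -26.] [615.  19.] ztop 20.5 [ 19. 135. 178.]
side blob 180 [378. 286.] xy [ 580. -149.] [ 619. -103.] ztop 22.0 [130.   5. 138.]
side blob 377 [257. 293.] xy [410. -23.] [481.  28.] ztop 12.9 [ 21.  27. 170.]
side blob 11687 [431. 367.] xy [ 395. -380.] [ 613. -211.] ztop 16.4 [118. 166. 163.]
side blob 1314 [314. 325.] xy [ 407. -158.] [497. -92.] ztop 11.8 [ 12. 143.  96.]
```

{"op": "drive_tool", "data": {"plan": [[[-1,30,25,0,0],[-1,30,25,0,0],[-1,30,25,0,0],[-1,30,25,0,0],[-1,30,25,0,0],[-1,30,25,0,0],[-1,30,25,0,0],[-1,30,25,0,0],[-1,30,25,0,0],[-1,30,25,0,0],[-1,10,20,0,0],[-1,0,0,0,0],[-1,0,0,0,0]]]}}

```text
clock: 1.18
position: [462.6, -335.0, 230.8]
ee_rot: [-0.124, 0.992, 0.0, -0.0]
contact_force: [-0.9, -0.4, 0.2]
gripper_width: 85.4
grasp_force: 0.0
```

```bash
cat >> h.py <<'E'
from scipy.spatial.transform import Rotation as Ro
def wpose(s):
    M=np.array(camera_model('wrist')['mount']); T=np.eye(4); T[:3,:3]=Ro.from_quat(s['ee_rot']).as_matrix(); T[:3,3]=s['position']; return T@M
def wshot(f):
    P=wpose(read_state()); shot('wrist',f); np.save('pics/%s_P.npy'%f,P); return P
def wray(uv):
    m=camera_model('wrist'); K=np.array([[m['fx'],0,m['cx']],[0,m['fy'],m['cy']],[0,0,1]])
    r=cv2.undistortPoints(np.float64(uv).reshape(-1,1,2),K,np.array(m['distortion']))[:,0]; return np.c_[r,np.ones(len(r))]
def wplane(P,uv,z):
    w=wray(uv)@P[:3,:3].T; return P[:3,3]+w*((z-P[2,3])/w[:,2])[:,None]
def wworld(P,d):
    v,u=np.mgrid[0:480,0:640]; r=wray(np.stack([u.ravel(),v.ravel()],1))*d.reshape(-1,1)
    return (r@P[:3,:3].T+P[:3,3]).reshape(480,640,3)
E
python3 -c "
from h import *
wshot('w1'); s=read_state(); print(s['clock'],s['position'],s['ee_rot'],s['joints'])"
```

```text
1.2333 [ 462.00537409 -335.77741676  230.89758301] [-1.23066415e-01  9.92398285e-01  2.69857033e-04 -4.77645982e-04] [-3.44923788e-01  2.94188564e-01 -1.27452493e-01 -5.52253509e-05
 -1.15025132e+00 -9.79091530e-01]
```

View pics/w1.png

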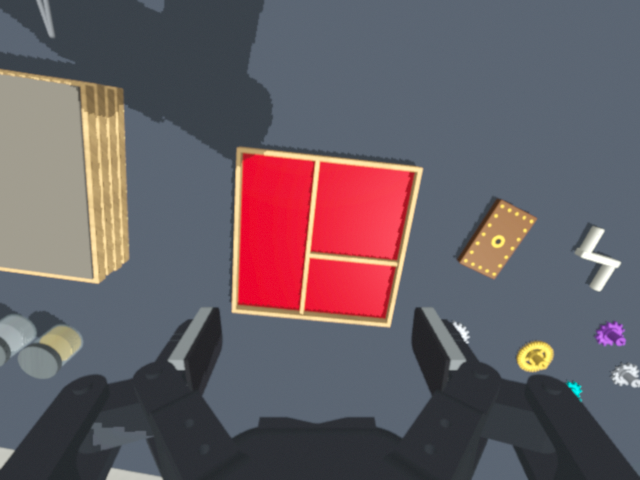

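The wrist view shows the red tray square-on, with its corners at about (238,150), (421,168), (390,326) and (233,312). The floor is at (497,240), the crank at (598,258), and the wheels are partly behind the fingers. Next I'll move over the stock.

{"op": "drive_tool", "data": {"plan": [[[-1,16,38,4,0],[-1,16,38,4,0],[-1,16,38,4,0],[-1,16,38,4,0],[-1,16,38,4,0],[-1,16,38,4,0],[-1,16,38,4,0],[-1,16,38,4,0],[-1,16,38,4,0],[-1,16,38,4,0],[-1,0,0,0,0],[-1,0,0,0,0]]]}}

```text
clock: 2.23
position: [622.5, 44.5, 270.6]
ee_rot: [-0.123, 0.992, -0.0, -0.001]
contact_force: [-0.1, -0.6, -1.0]
gripper_width: 86.0
grasp_force: 0.0
```

```bash
python3 -c "
from h import *
wshot('w2'); s=read_state(); print(s['clock'],s['position'],s['ee_rot'],s['joints'])"
```

```text
2.2833 [622.00534521  43.23126419 270.66659004] [-1.22394451e-01  9.92481288e-01 -1.31302237e-04 -6.88565101e-04] [ 3.28564201e-01  3.60007379e-01  6.92606185e-02 -2.55011197e-05
 -1.28145130e+00 -1.65394894e+00]
```

View pics/w2.png

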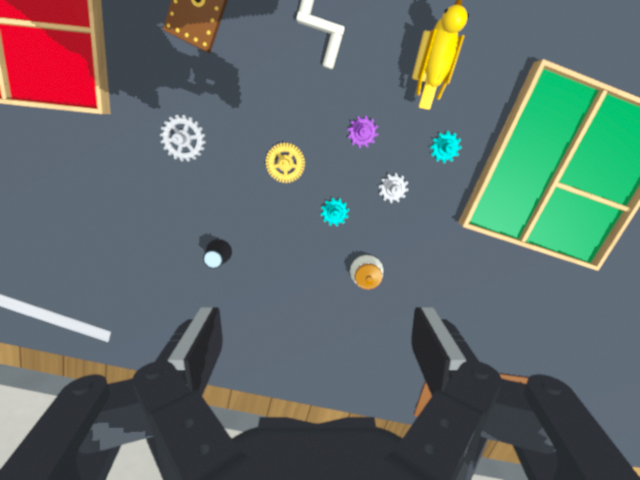

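The stock view shows the large wheel at (182,137), the small steel wheel at (393,187), the brass wheel at (285,162) and the bird at (440,55). The eyeglass, oil cup and look-alikes are clearly separate, and most of the green tray is visible.

```bash
cat > m2.py <<'E'
from h import *
def an(f,fl):
    im=cv2.imread('pics/%s.png'%f); d=np.load('pics/%s.npy'%f); P=np.load('pics/%s_P.npy'%f); W=wworld(P,d)
    h=cv2.cvtColor(im,cv2.COLOR_BGR2HSV); z=W[...,2]
    bg=(d>0)&(h[...,2]<120)&(h[...,1]<110); print(f,'slate z',np.median(z[bg&(abs(z)<15)]).round(1))
    H,S,V=[h[...,i].astype(int) for i in range(3)]
    T={'wood+felt green':((H>50)&(H<75)&(S>150)),'red':(((H<6)|(H>174))&(S>180)&(V>90)),
       'yellow':(H>18)&(H<32)&(S>170)&(V>110),'steel':(S<45)&(V>150),'walnut':(H>4)&(H<20)&(S>90)&(V<150)&(V>30),
       'floorall':(H>4)&(H<30)&(S>80)&(V>30)}
    for c,m in T.items():
        m=np.uint8(m&(np.arange(480)[:,None]<300))
        k,L,st,ce=cv2.connectedComponentsWithStats(m)
        for i in range(1,k):
            if st[i,4]>150:
                cn,_=cv2.findContours(np.uint8(L==i),cv2.RETR_EXTERNAL,cv2.CHAIN_APPROX_NONE)
                hz={'wood+felt green':5,'red':5,'yellow':4,'steel':4,'walnut':10,'floorall':10}[c]
                r=cv2.minAreaRect(np.float32(wplane(P,cn[0][:,0],hz)[:,:2]))
                q=W[L==i]
                print(f,c,st[i],np.round(r[0],1),np.round(r[1],1),round(r[2],1),'z98',np.percentile(q[:,2],98).round(1))
    b=np.uint8((z>13)&(z<70)&(d>0)&(np.arange(480)[:,None]<300)); k,L,st,ce=cv2.connectedComponentsWithStats(b)
    for i in range(1,k):
        if 12<st[i,4]<3000:
            q=W[L==i]; print(f,'high',st[i],q.mean(0).round(1),q.max(0).round(1),im[L==i].mean(0).round())
an('w1',0); an('w2',0)
E
python3 m2.py
```

```text
w1 slate z 0.3
w1 red [ 238  154   76  146 9415] [ 511.8 -374.6] [176.3  76.1] 8.0 z98 6.8
w1 red [ 311  163  103   97 7798] [ 462.7 -284.6] [102.3 101.9] 8.0 z98 6.8
w1 red [ 306  259   89   41 3099] [ 549.9 -272.4] [ 54.2 102. ] 8.1 z98 6.8
w1 steel [ 37   0  16  36 212] [ 351.9 -630.5] [29.   8.8] 13.6 z98 7.1
w1 steel [    0    75    92   203 16026] [ 518.5 -642.5] [215.9 108.5] 5.6 z98 66.3
w1 steel [580 228  41  64 935] [446.4   9.9] [84.6 39.4] 45.4 z98 13.3
w1 walnut [ 86  85   9  29 209] [ 414.9 -581.9] [26.3  7.6] 6.5 z98 61.1
w1 walnut [ 96  84   9  32 208] [ 412.8 -572.1] [28.1  7.8] 2.8 z98 45.4
w1 walnut [107  89   8  27 166] [ 412.6 -561.7] [25.1  6.9] 3.3 z98 28.0
w1 walnut [458 199  45  63 314] [ 448.2 -149.8] [ 6.  81.8] 77.9 z98 10.7
w1 floorall [   0   69  129  214 8121] [ 514.2 -615.7] [223.2 152.8] 5.5 z98 62.3
w1 floorall [ 232  147  190  153 4289] [ 499.6 -321.6] [181.3 198.6] 8.1 z98 17.5
w1 floorall [ 458  199   79   80 3206] [ 453.4 -126. ] [54.2 83.7] 78.7 z98 11.9
w1 high [ 232  147  191  153 1982] [ 459.5 -329.7   16. ] [ 599.3 -216.    18.8] [152. 210. 
[... 1835 characters left out ...]
2 high [359 126  11  12 100] [537.2  76.7  19.9] [543.1  82.8  24. ] [229. 108. 191.]
w2 high [172 134  13  11 115] [ 595.7 -123.8   19.9] [ 601.9 -118.5   24.9] [224. 219. 213.]
w2 high [444 143  13  10 103] [530.  176.4  19.4] [535.3 183.5  25. ] [220. 222.   0.]
w2 high [279 159  11  11  89] [593.4  -2.2  20.2] [599.4   3.5  26. ] [107. 232. 250.]
w2 high [390 184  12  11  92] [590.4 131.6  19.7] [596.3 138.   24.7] [230. 226. 221.]
w2 high [331 209  10  11  85] [636.7  70.3  19.7] [643.6  76.1  25.4] [219. 222.   0.]
w2 high [203 243  26  25 465] [722.  -60.9  26.7] [737.5 -47.8  32.7] [150. 143. 125.]
w2 high [352 259  31  30 689] [700.7 129.6  24.7] [720.5 149.6  36.1] [ 90. 164. 209.]
```

{"op": "drive_tool", "data": {"plan": [[[0,-5.2,-33.6,-30,0],[0,-5.2,-33.6,-30,0],[0,-5.2,-33.6,-30,0],[0,-5.2,-33.6,-30,0],[0,-5.2,-33.6,-30,0],[0,0,0,-25,0],[0,0,0,-25,0],[0,0,0,-20,0],[0,0,0,-10,0],[0,0,0,0,0],[0,0,0,0,0]]]}}

```text
clock: 3.2
position: [598.1, -111.7, 53.9]
ee_rot: [-0.122, 0.993, -0.0, 0.0]
contact_force: [0.7, -0.1, 0.6]
gripper_width: 42.8
grasp_force: 0.0
```

```bash
python3 -c "
from h import *
P=wshot('w3'); s=read_state(); print(s['position'],s['gripper_width'])
d=np.load('pics/w3.npy');W=wworld(P,d);ok=(d>0)&(abs(W[...,0]-596)<40)&(abs(W[...,1]+124)<40)&(W[...,2]<60)
for a,b in((2,8),(12,26)):
  q=W[ok&(W[...,2]>a)&(W[...,2]<b)];print(len(q),q.mean(0),q.min(0),q.max(0))"
```

```text
[ 598.93337195 -111.3233847    54.83207575] 42.789391019256385
2942 [ 593.85533337 -124.86504703    4.25296086] [ 556.34762889 -159.07120936    2.00071882] [632.88472676 -84.56815431   7.98380908]
398 [ 593.95746511 -124.90692057   19.36957623] [ 589.25753547 -130.65576867   12.13047069] [ 601.1122754  -119.12435684   25.14576824]
```

View pics/w3.png

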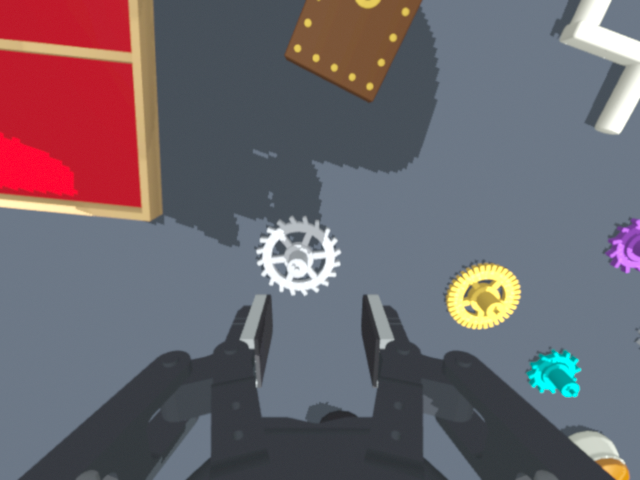

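The wheel is at (298,255) with its hub between the open fingers in yaw. The remaining offset is (-4, -13, -48.5) mm.

{"op": "drive_tool", "data": {"plan": [[[0,-4,-13,0,0],[0,0,0,-20,0],[0,0,0,-18,0],[0,0,0,-10,0],[0,0,0,0,0],[1,0,0,0,0],[1,0,0,0,0],[1,0,0,0,0],[1,0,0,0,0],[1,0,0,0,0],[1,0,0,0,0]]]}}

```text
clock: 4.17
position: [595.4, -123.5, 7.1]
ee_rot: [-0.123, 0.992, -0.0, 0.001]
contact_force: [-0.4, 0.5, 6.2]
gripper_width: 8.5
grasp_force: 58.8
```

{"op": "drive_tool", "data": {"plan": [[[1,0,0,8,0],[1,0,0,8,0],[1,0,0,0,0],[1,0,0,0,0]]]}}

```text
clock: 4.5
position: [594.6, -123.5, 22.2]
ee_rot: [-0.123, 0.992, 0.0, 0.001]
contact_force: [1.3, 0.3, -0.5]
gripper_width: 8.8
grasp_force: 58.5
```

```bash
python3 -c "
from h import *
P=wshot('w4'); s=read_state(); print(s['position'],s['gripper_width'],s['grasp_force'],s['contact_force'])"; python3 -c "
import cv2;a=cv2.imread('pics/w4.png')[150:450,150:550];cv2.imwrite('pics/w4c.png',cv2.resize(a,None,fx=2,fy=2))"
```

```text
[ 594.16232665 -123.50622958   21.66325132] 8.834619700380586 58.540109395980835 [-0.31831494 -0.52763229 -0.17856028]
```

View pics/w4c.png

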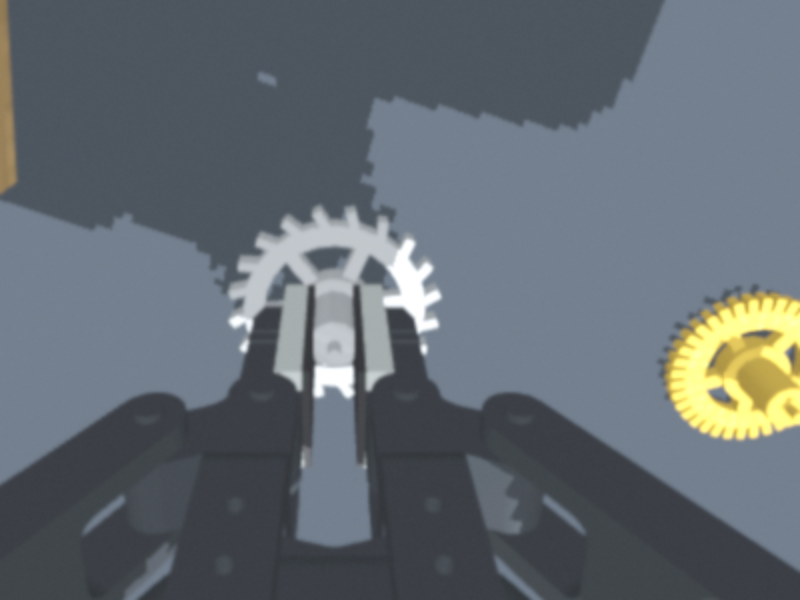

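The hub is held centrally between the pads and the wheel is level, so I'll carry it to the green small compartment.

{"op": "drive_tool", "data": {"plan": [[[1,0,0,25,0],[1,0,0,30,0],[1,0,15,15,0],[1,-1,30,0,-1.5],[1,-1,38,0,-1.5],[1,-1,38,0,-1.5],[1,-1,38,0,-1.5],[1,-1,38,0,-1.5],[1,-1,38,0,-1.5],[1,-2,38,0,-1.5],[1,-2,38,0,-1.5],[1,-1,38,0,-1.5],[1,-1,38,0,-1.5],[1,-1,38,0,-1.5],[1,-1,38,0,-1.2],[1,-1,27,0,0],[1,-1,12,0,0],[1,0,0,0,0],[1,0,0,0,0]]]}}

```text
clock: 6.13
position: [577.5, 378.2, 90.5]
ee_rot: [0.031, 1.0, -0.001, -0.001]
contact_force: [-0.5, -0.5, -0.7]
gripper_width: 8.7
grasp_force: 58.6
```

```bash
python3 -c "
from h import *
P=wshot('w5'); s=read_state(); print(s['position'],s['ee_rot'],s['joints'],s['gripper_width'])"
```

```text
[577.75659275 377.37045959  90.74647962] [ 3.18111999e-02  9.99493392e-01 -6.66659351e-04 -7.49900416e-04] [ 8.12181237e-01  6.07305549e-01  1.34974327e-02 -2.82969882e-04
 -9.78981214e-01 -2.44645264e+00] 9.300771692002026
```

View pics/w5.png

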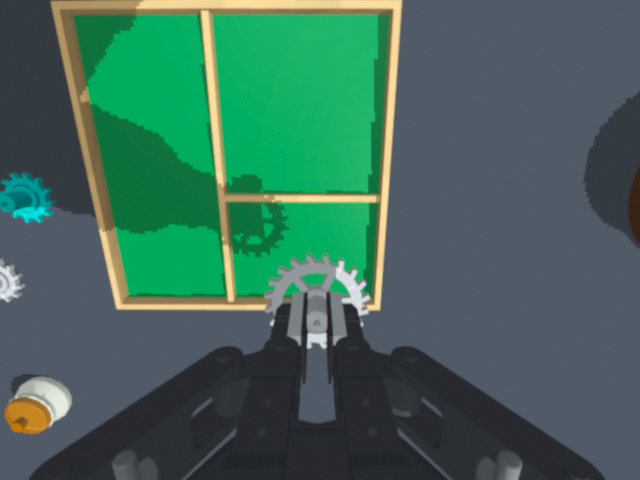

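The green tray is fully in view. The rim corners are near (53,5), (402,0), (380,309) and (118,309), the divider junction is at (224,197), and the wheel hangs at (318,295).

```bash
python3 -c "
from h import *
P=np.load('pics/w5_P.npy')
print(wplane(P,[[53,3],[402,0],[381,309],[118,310]],16).round(1)); print(wplane(P,[[222,198],[380,198]],12).round(1))
im=cv2.imread('pics/w5.png');h=cv2.cvtColor(im,cv2.COLOR_BGR2HSV);m=np.uint8((h[...,0]>50)&(h[...,0]<85)&(h[...,1]>120))
k,L,st,ce=cv2.connectedComponentsWithStats(m)
for i in range(1,k):
  if st[i,4]>500:
    c,_=cv2.findContours(np.uint8(L==i),0,1);print(st[i],cv2.minAreaRect(np.float32(wplane(P,c[0][:,0],5)[:,:2])))
"
```

```text
[[421.  241.1  16. ]
 [432.6 434.   16. ]
 [625.9 422.2  16. ]
 [614.8 228.   16. ]]
[[537.  317.   12. ]
 [543.7 422.3  12. ]]
[   74    15   152   282 31525] ((519.207275390625, 275.1297912597656), (74.95068359375, 185.29434204101562), 86.29572296142578)
[  213    14   176   179 29153] ((485.3260498046875, 373.94024658203125), (103.39125061035156, 105.15375518798828), 86.32096099853516)
[  228   203   150    94 10290] ((581.516845703125, 367.6886901855469), (103.4749526977539, 72.36751556396484), 86.38153076171875)
```

{"op": "drive_tool", "data": {"plan": [[[1,3,-9,-15,0],[1,0,0,-25,0],[1,0,0,-20,0],[1,0,0,-10,0],[1,0,0,-6,0],[1,0,0,0,0],[1,0,0,0,0]]]}}

```text
clock: 6.77
position: [581.9, 369.3, 16.3]
ee_rot: [0.032, 0.999, 0.0, 0.0]
contact_force: [0.6, 0.6, -0.7]
gripper_width: 8.6
grasp_force: 58.6
```

{"op": "drive_tool", "data": {"plan": [[[1,0,0,-2,0],[1,0,0,-1.5,0],[1,0,0,0,0]]]}}

```text
clock: 7.02
position: [581.4, 369.7, 12.6]
ee_rot: [0.031, 1.0, 0.0, 0.0]
contact_force: [-0.4, -0.3, -0.9]
gripper_width: 9.2
grasp_force: 58.6
```

{"op": "drive_tool", "data": {"plan": [[[1,0,0,-1,0],[1,0,0,0,0],[0.4,0,0,0,0],[0.4,0,0,0,0],[0.4,0,0,0,0],[0.4,0,0,5,0],[0.4,0,0,25,0],[0.4,0,0,35,0],[0,0,0,35,0],[-0.4,-5,-10,30,0],[-0.8,-10,-36,0,0],[-0.8,-10,-36,0,0],[-0.8,-10,-36,0,0],[-0.8,-10,-36,0,0],[-0.8,-10,-36,0,0],[-0.8,-10,-36,0,0],[-0.8,0,-10,0,0],[-0.8,0,0,0,0],[-0.8,0,0,0,0]]]}}

```text
clock: 8.6
position: [516.9, 133.3, 141.6]
ee_rot: [0.032, 0.999, 0.0, 0.001]
contact_force: [-0.6, 0.6, -0.1]
gripper_width: 76.5
grasp_force: 0.0
```

```bash
python3 -c "
from h import *
P=wshot('w6'); s=read_state(); print(s['clock'],s['position'],s['ee_rot'],s['gripper_width'])
a=P"
```

```text
8.65 [517.01969026 134.08854002 141.46991457] [3.15309892e-02 9.99502451e-01 3.65845011e-04 7.16163372e-04] 77.06115215820915
```

View pics/w6.png

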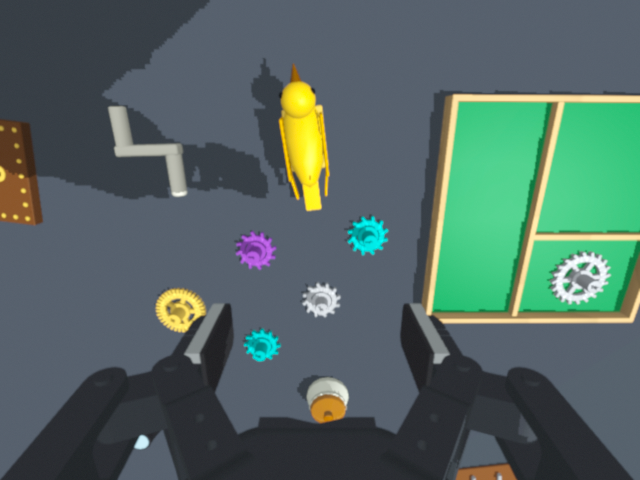

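The large wheel sits flat in the small compartment at (580,278). The bird runs from its beak at (295,68) to its tail at (313,206), and the crank is whole at (148,150).

```bash
python3 -c "
from h import *
P=np.load('pics/w6_P.npy');d=np.load('pics/w6.npy');W=wworld(P,d);im=cv2.imread('pics/w6.png');h=cv2.cvtColor(im,cv2.COLOR_BGR2HSV)
m=np.uint8((h[...,0]>8)&(h[...,0]<34)&(h[...,1]>150));m[:60]=0;m[230:]=0;m[:,:250]=0;m[:,345:]=0
k,L,st,ce=cv2.connectedComponentsWithStats(m);i=1+st[1:,4].argmax();q=W[(L==i)&(d>0)]
print('bird',st[i],q.min(0),q.max(0))
for a,b in((0,8),(15,25),(25,36),(36,42),(42,50),(50,60)):
  p=q[(q[:,2]>a)&(q[:,2]<b)];print(a,len(p),p.mean(0).round(1),p.min(0).round(1),p.max(0).round(1))
c=q[:,0]
b=[];
for x in range(410,500,10):
  p=q[(abs(c-x)<4)&(q[:,2]>22)];
  if len(p): b.append((x,(p[:,1].min()+p[:,1].max())/2,p[:,1].min(),p[:,1].max(),p[:,2].max()))
print(np.round(b,1))
s=np.uint8((h[...,1]<60)&(h[...,2]>110));s[:90]=0;s[210:]=0;s[:,:95]=0;s[:,200:]=0
k,L,st,ce=cv2.connectedComponentsWithStats(s);i=1+st[1:,4].argmax();q=W[(L==i)&(d>0)&(W[...,2]>6)];print('crank',st[i],q.mean(0),cv2.minAreaRect(np.float32(q[:,:2])),np.percentile(q[:,2],[50,95]))
print(wplane(P,[[118,106],[123,152],[176,149],[180,192],[114,152],[184,149]],10).round(1))
"
```

```text
bird [ 279   65   50  146 4400] [397.28501145 108.31004685  -1.71244765] [504.70108555 145.72536335  56.35864692]
0 129 [451.7 128.    2.7] [405.4 108.4   0. ] [504.1 145.3   5.9]
15 58 [486.2 128.6  24.1] [423.2 116.4  21.4] [497.9 142.4  25. ]
25 788 [466.4 129.7  29.9] [422.7 113.8  25. ] [497.3 144.6  36. ]
36 1706 [448.1 128.8  39.4] [426.1 112.8  36. ] [477.9 144.7  42. ]
42 1004 [437.  128.2  44.8] [397.3 116.   42. ] [471.8 137.9  50. ]
50 674 [418.1 127.   52.6] [409.1 117.   50. ] [427.2 136.5  56.4]
[[410.  127.  117.3 136.8  54.8]
 [420.  127.4 116.  138.7  56.4]
 [430.  127.8 112.8 142.8  51.4]
 [440.  128.3 113.3 143.2  44.5]
 [450.  128.8 113.7 143.9  45.1]
 [460.  129.3 114.3 144.3  45.5]
 [470.  129.9 115.1 144.7  43.6]
 [480.  130.3 117.  143.6  37.8]
 [490.  131.2 120.  142.3  30.4]]
crank [ 108  106   81   93 2181] [444.68649377   3.91299584  11.0824636 ] ((445.34783935546875, 3.945026397705078), (80.58456420898438, 36.05666732788086), 47.70722961425781) [11.5288411  13.07160133]
[[411.2 -11.4  10. ]
 [445.  -16.1  10. ]
 [445.6  26.4  10. ]
 [479.7  22.8  10. ]
 [444.5 -23.3  10. ]
 [446.   32.7  10. ]]
```

{"op": "drive_tool", "data": {"plan": [[[-0.8,-35,-2.5,0,3],[-0.8,-35.4,-2.5,0,3.5],[-0.8,0,0,-30,0],[-0.8,0,0,-30,0],[-0.8,0,0,-30,0],[-0.8,0,0,-20,0],[-0.8,0,0,-10,0],[-0.8,0,0,-8,0],[-0.8,0,0,0,0],[-0.8,0,0,0,0]]]}}

```text
clock: 9.48
position: [446.3, 129.4, 12.9]
ee_rot: [-0.026, 1.0, -0.0, 0.0]
contact_force: [0.0, 0.1, 0.5]
gripper_width: 76.9
grasp_force: 0.0
```

{"op": "drive_tool", "data": {"plan": [[[1,0,0,0,0],[1,0,0,0,0],[1,0,0,0,0],[1,0,0,0,0],[1,0,0,0,0],[1,0,0,0,0],[1,0,0,6,0],[1,0,0,15,0],[1,0,0,0,0]]]}}

```text
clock: 10.23
position: [446.9, 129.1, 35.9]
ee_rot: [-0.025, 1.0, 0.001, 0.002]
contact_force: [-0.5, 1.3, 0.3]
gripper_width: 29.2
grasp_force: 59.4
```

{"op": "drive_tool", "data": {"plan": [[[1,0,0,25,0],[1,0,0,25,0],[1,14.6,29.6,0,-1.3],[1,14.6,29.6,0,-1.3],[1,14.6,29.6,0,-1.3],[1,14.6,29.6,0,-1.3],[1,14.6,29.6,0,-1.4],[1,0,0,0,0],[1,0,0,-25,0],[1,0,0,-22,0],[1,0,0,-12,0],[1,0,0,-4,0],[1,0,0,0,0],[1,0,0,0,0]]]}}

```text
clock: 11.4
position: [518.8, 276.3, 20.8]
ee_rot: [0.032, 0.999, -0.0, -0.0]
contact_force: [-0.3, -0.0, -0.4]
gripper_width: 28.9
grasp_force: 59.4
```

{"op": "drive_tool", "data": {"plan": [[[1,0,0,-2,0],[1,0,0,-1,0],[1,0,0,0,0],[1,0,0,0,0]]]}}

```text
clock: 11.73
position: [519.2, 276.7, 18.9]
ee_rot: [0.032, 0.999, 0.0, 0.001]
contact_force: [-1.7, -0.3, 5.5]
gripper_width: 29.4
grasp_force: 60.0
```

{"op": "drive_tool", "data": {"plan": [[[0.1,0,0,0,0],[0.1,0,0,0,0],[0,0,0,0,0],[0,0,0,0,0],[0,0,0,8,0],[0,0,0,25,0],[0,0,0,30,0],[0,0,0,30,0],[0,14,-28.8,0,0],[0,14,-28.8,0,0],[0,14,-28.8,0,0],[0,14,-28.8,0,0],[0,16,-28.8,0,0],[0,0,0,-25,0],[0,0,0,-25,0],[0,0,0,0,0],[0,0,0,0,0]]]}}

```text
clock: 13.15
position: [590.2, 131.9, 60.4]
ee_rot: [0.032, 0.999, -0.001, -0.001]
contact_force: [0.4, -0.2, 0.5]
gripper_width: 42.7
grasp_force: 0.0
```

```bash
python3 -c "
from h import *
P=wshot('w7'); s=read_state(); print(s['clock'],s['position'],s['gripper_width'])
d=np.load('pics/w7.npy');W=wworld(P,d);c=np.array([591,132]);r=np.hypot(W[...,0]-591,W[...,1]-132);ok=(d>0)&(r<30)
for a,b in((2,8),(12,26)):
  q=W[ok&(W[...,2]>a)&(W[...,2]<b)];print(len(q),q.mean(0),q.min(0),q.max(0))"
```

```text
13.2 [591.28468638 132.64820194  61.7830904 ] 42.22555162603472
1294 [588.53294153 132.61232263   4.45362302] [562.29090277 114.55222876   2.00023069] [611.51702372 150.46165324   7.70325724]
366 [589.31493191 132.61067137  19.37213392] [584.32696839 126.66429482  12.20603542] [596.61821535 138.41803938  25.33740972]
```

View pics/w7.png

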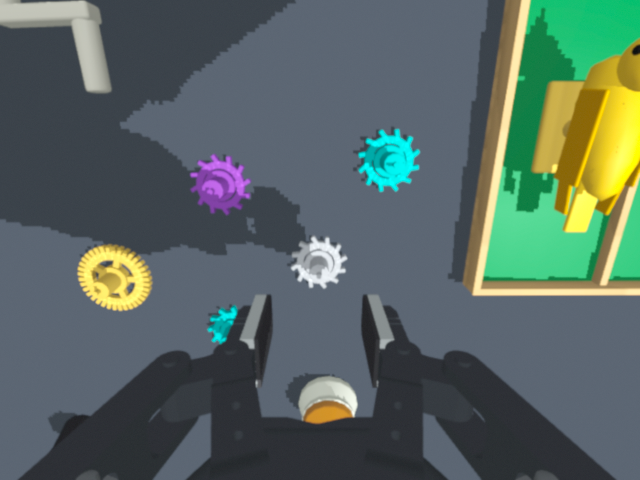

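The bird stands upright in the long compartment. The small steel wheel at (319,262) is centred between the fingers at (590,132.6), and the neighbouring look-alikes are clear.

{"op": "drive_tool", "data": {"plan": [[[0,-0.5,0.5,-20,0],[0,0,0,-20,0],[0,0,0,-14,0],[0,0,0,0,0],[0,0,0,0,0],[1,0,0,0,0],[1,0,0,0,0],[1,0,0,0,0],[1,0,0,0,0],[1,0,0,0,0],[1,0,0,0,0]]]}}

```text
clock: 14.12
position: [591.4, 133.5, 8.9]
ee_rot: [0.032, 0.999, 0.001, 0.001]
contact_force: [-1.8, 1.2, 5.4]
gripper_width: 8.4
grasp_force: 58.7
```

{"op": "drive_tool", "data": {"plan": [[[1,0,0,10,0],[1,0,0,30,0],[1,0,0,35,0],[1,-3.1,-36.8,0,1.1],[1,-3.1,-36.8,0,1.1],[1,-3.1,-36.8,0,1.1],[1,-3.1,-36.8,0,1.1],[1,-3.1,-36.8,0,1.1],[1,-3.1,-36.8,0,1.1],[1,-3.1,-36.8,0,1.1],[1,-3.1,-36.8,0,1],[1,-3.1,-36.8,0,1],[1,-3.1,-36.8,0,1],[1,-3.2,-37,0,1],[1,0,0,0,0],[1,0,0,0,0],[1,0,0,0,0]]]}}

```text
clock: 15.53
position: [555.8, -272.0, 82.2]
ee_rot: [-0.069, 0.998, 0.0, -0.0]
contact_force: [-0.6, 0.9, -0.5]
gripper_width: 8.4
grasp_force: 58.7
```

```bash
python3 -c "
from h import *
P=wshot('w8'); s=read_state(); print(s['clock'],s['position'],s['ee_rot'],s['gripper_width'])
im=cv2.imread('pics/w8.png');h=cv2.cvtColor(im,cv2.COLOR_BGR2HSV);m=np.uint8(((h[...,0]<6)|(h[...,0]>174))&(h[...,1]>170)&(h[...,2]>50))
k,L,st,ce=cv2.connectedComponentsWithStats(m)
for i in range(1,k):
  if st[i,4]>500:
    c,_=cv2.findContours(np.uint8(L==i),0,1);print(st[i],cv2.minAreaRect(np.float32(wplane(P,c[0][:,0],5)[:,:2])))
"
```

```text
15.5833 [ 556.03191175 -271.3292207    82.20756256] [-6.98123137e-02  9.97560137e-01  1.13183213e-04 -1.92949109e-05] 8.594602097447419
[   79     3   159   296 34817] ((514.5081787109375, -374.9478759765625), (186.02093505859375, 75.67515563964844), 8.028512954711914)
[  225     2   185   188 32256] ((461.35675048828125, -285.21875), (105.10285949707031, 103.81029510498047), 7.8963494300842285)
[  240   199   156    99 12995] ((556.290283203125, -271.85980224609375), (73.27664184570312, 103.93819427490234), 7.89089822769165)
```

View pics/w8.png

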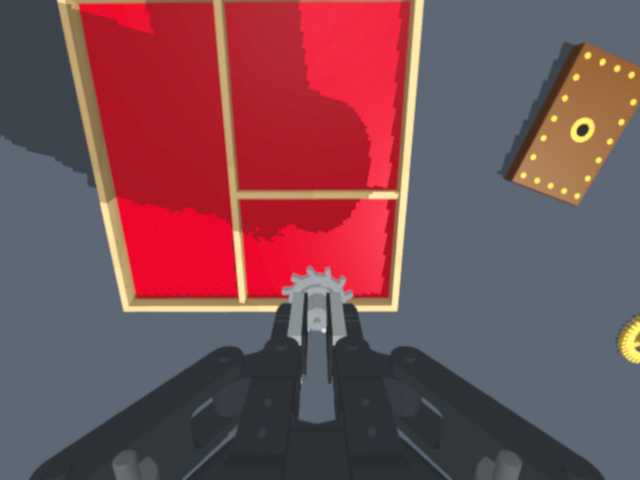

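The wheel hangs at (317,290) over the red small compartment, whose centre measures (556.5,-272).

{"op": "drive_tool", "data": {"plan": [[[1,0,0,-25,0],[1,0,0,-25,0],[1,0,0,-12,0],[1,0,0,-4,0],[1,0,0,-2,0],[1,0,0,-1,0],[1,0,0,0,0],[1,0,0,0,0]]]}}

```text
clock: 16.25
position: [557.3, -272.1, 14.0]
ee_rot: [-0.07, 0.998, -0.0, 0.001]
contact_force: [0.0, 1.5, 1.6]
gripper_width: 8.4
grasp_force: 58.8
```

{"op": "drive_tool", "data": {"plan": [[[1,0,0,-0.8,0],[1,0,0,0,0],[0.4,0,0,0,0],[0.4,0,0,0,0],[0.4,0,0,0,0],[0.4,0,0,5,0],[0.4,0,0,25,0],[0.4,0,0,35,0],[0,0,0,35,0],[-0.4,-5,10,28,0],[-0.4,-12,30,0,0],[-0.4,-12,34,0,0],[-0.4,-12,34,0,0],[-0.4,-12,34,0,0],[-0.4,-10,20,0,0],[-0.4,0,0,0,0],[-0.4,0,0,0,0]]]}}

```text
clock: 17.67
position: [493.0, -109.2, 140.9]
ee_rot: [-0.071, 0.997, -0.0, 0.001]
contact_force: [0.2, 1.2, -0.2]
gripper_width: 60.2
grasp_force: 0.0
```

```bash
python3 -c "
from h import *
P=wshot('w9'); s=read_state(); print(s['clock'],s['position'],s['ee_rot'],s['gripper_width'])
d=np.load('pics/w9.npy');W=wworld(P,d)
im=cv2.imread('pics/w9.png');h=cv2.cvtColor(im,cv2.COLOR_BGR2HSV)
near=lambda x,y,r:(d>0)&(np.hypot(W[...,0]-x,W[...,1]-y)<r)
m=near(453,-124,62)&(W[...,2]>7);q=W[m];print('board',len(q),cv2.minAreaRect(np.float32(q[:,:2])),np.median(q[:,2]))
m=near(444,4,55)&(W[...,2]>4)&(h[...,1]<60);q=W[m];print('crank',len(q),q.mean(0).round(1),q.min(0),q.max(0))
for a in range(-20,0,1):
  c,s_=np.cos(np.radians(a)),np.sin(np.radians(a));u=q[:,:2]@[[c,-s_],[s_,c]];e=[*u.min(0),*u.max(0)]
  if a%2==0:print(a,np.round(e,1),'ext',np.round(u.max(0)-u.min(0),1))
"
```

```text
17.7167 [ 493.49852868 -109.90436808  140.7326077 ] [-7.01468872e-02  9.97536490e-01 -1.31002583e-04  5.90270298e-04] 59.78488915538546
board 41415 ((466.2678527832031, -113.30687713623047), (93.79232788085938, 106.96146392822266), 67.30370330810547) 214.60257108959286
crank 1799 [445.    1.6  10.9] [411.11796191 -22.37714837   4.00660158] [482.60482814  27.92485866  14.53876465]
-20 [390.5 121.7 447.2 188.5] ext [56.6 66.8]
-18 [394.9 107.8 453.1 173. ] ext [58.3 65.1]
-16 [398.7  93.9 458.6 157.2] ext [59.9 63.3]
-14 [402.1  79.8 463.5 141.2] ext [61.4 61.5]
-12 [404.9  65.6 467.8 125.1] ext [62.8 59.5]
-10 [407.2  51.3 471.5 108.8] ext [64.3 57.5]
-8 [409.   37.  474.8  92.5] ext [65.8 55.5]
-6 [410.4  22.5 477.7  76. ] ext [67.3 53.5]
-4 [411.2   8.  479.9  59.5] ext [68.7 51.5]
-2 [411.5  -7.  481.5  43.5] ext [70.1 50.5]
```

View pics/w9.png

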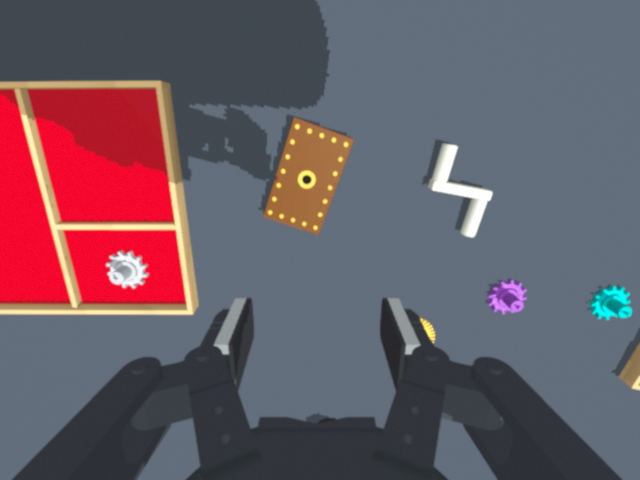

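Small wheel is flat in the red small compartment at (127,269). The board is at (308,178) and the crank at (462,190).

```bash
python3 -c "
from h import *
P=np.load('pics/w9_P.npy');d=np.load('pics/w9.npy');W=wworld(P,d)
im=cv2.imread('pics/w9.png');h=cv2.cvtColor(im,cv2.COLOR_BGR2HSV)
near=lambda x,y,r:(d>0)&(np.hypot(W[...,0]-x,W[...,1]-y)<r)
m=near(453,-124,58)&(W[...,2]>6)&(W[...,2]<16);k,L,st,ce=cv2.connectedComponentsWithStats(np.uint8(m));i=1+st[1:,4].argmax();q=W[L==i]
print('board',st[i],cv2.minAreaRect(np.float32(q[:,:2])),np.median(q[:,2]))
for f in ('w9','w6'):
  P=np.load('pics/%s_P.npy'%f);d=np.load('pics/%s.npy'%f);W=wworld(P,d);h=cv2.cvtColor(cv2.imread('pics/%s.png'%f),cv2.COLOR_BGR2HSV)
  m=(d>0)&(np.hypot(W[...,0]-444,W[...,1]-4)<55)&(W[...,2]>8)&(h[...,1]<60)&(W[...,2]<30);q=W[m]
  for n,s in(('key',q[:,0]<435),('handle',q[:,0]>455),('arm',(abs(q[:,0]-445)<9)&(abs(q[:,1]-3)<11))):
    p=np.float32(q[s][:,:2]);v=cv2.fitLine(p,cv2.DIST_L2,0,.01,.01).ravel();print(f,n,len(p),np.degrees(np.arctan2(v[1],v[0])).round(1),v[2:].round(1),p.min(0),p.max(0))
"
```

```text
board [ 263  117   91  118 6409] ((453.610107421875, -123.6907958984375), (50.18092346191406, 84.0540771484375), 78.79135131835938) 10.238220665686697
w9 key 425 -3.4 [422.9 -16.1] [411.11795  -21.336336] [434.96866   -9.265909]
w9 handle 412 -2.4 [468.2  19.9] [455.0138    14.236148] [482.60483   26.650463]
w9 arm 270 87.0 [444.3   3. ] [440.31253    -7.8692856] [448.97775   13.904858]
w6 key 488 -1.7 [422.9 -13.7] [410.89383  -20.841562] [434.97253   -8.784929]
w6 handle 457 -2.3 [468.1  21.8] [455.00146    14.9273615] [482.14996   27.901966]
w6 arm 292 87.6 [444.9   3.3] [440.8419    -7.999118] [449.22537  13.97947]
```

{"op": "drive_tool", "data": {"plan": [[[-0.6,-19.8,-7.1,0,-6.4],[-0.6,-19.8,-7.1,0,-6.4],[-0.6,0,0,-20,-6.4],[-0.6,0,0,-30,0],[-0.6,0,0,-30,0],[-0.6,0,0,-30,0],[-0.6,0,0,-20,0],[-0.6,0,0,-9,0],[-0.6,0,0,0,0],[-0.6,0,0,0,0]]]}}

```text
clock: 18.55
position: [454.2, -124.8, 1.3]
ee_rot: [0.098, 0.995, -0.0, 0.0]
contact_force: [-0.2, 0.5, -0.1]
gripper_width: 68.5
grasp_force: 0.0
```

{"op": "drive_tool", "data": {"plan": [[[1,0,0,0,0],[1,0,0,0,0],[1,0,0,0,0],[1,0,0,0,0],[1,0,0,0,0],[1,0,0,4,0],[1,0,0,10,0],[1,0,0,0,0],[1,0,0,0,0]]]}}

```text
clock: 19.3
position: [454.1, -124.1, 16.0]
ee_rot: [0.098, 0.995, 0.0, 0.001]
contact_force: [0.3, -0.4, -0.2]
gripper_width: 47.7
grasp_force: 61.8
```

{"op": "drive_tool", "data": {"plan": [[[1,0,0,30,0],[1,0,0,38,0],[1,0,0,37,0],[1,2.4,38.3,0,0.6],[1,2.4,38.3,0,0.6],[1,2.4,38.3,0,0.6],[1,2.4,38.3,0,0.6],[1,2.4,38.3,0,0.6],[1,2.4,38.3,0,0.6],[1,2.4,38.3,0,0.6],[1,2.4,38.3,0,0.6],[1,2.4,38.3,0,0.6],[1,2.5,38.3,0,0.6],[1,2.5,38.3,0,0.5],[1,2.5,38.3,0,0.5],[1,2.5,38.4,0,0.5],[1,0,0,0,0],[1,0,0,0,0],[1,0,0,0,0]]]}}

```text
clock: 20.88
position: [484.3, 373.1, 119.1]
ee_rot: [0.032, 0.999, -0.001, -0.001]
contact_force: [-0.0, 0.5, -0.4]
gripper_width: 47.6
grasp_force: 62.3
```

```bash
python3 -c "
from h import *
P=wshot('w10'); s=read_state(); print(s['clock'],s['position'],s['ee_rot'],s['gripper_width'])
im=cv2.imread('pics/w10.png');cv2.imwrite('pics/w10c.png',im)"
```

```text
20.9333 [484.53390206 372.54101849 119.44419466] [ 3.27637148e-02  9.99462599e-01 -7.24262940e-04 -7.26353644e-04] 47.70782366517913
```

View pics/w10c.png

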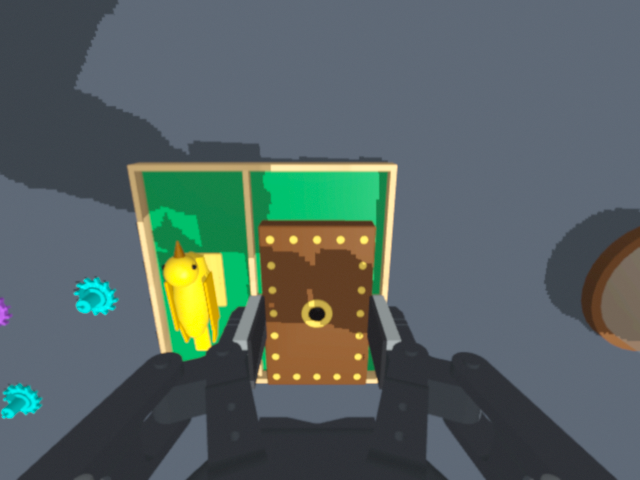

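The board hangs level and square over the square compartment, with its centre socket at (317,313). The bird stands clear on the left.

{"op": "drive_tool", "data": {"plan": [[[1,1,1.5,-30,0],[1,0,0,-30,0],[1,0,0,-25,0],[1,0,0,-15,0],[1,0,0,-7,0],[1,0,0,-2,0],[1,0,0,-1,0],[1,0,0,0,0],[1,0,0,0,0]]]}}

```text
clock: 21.68
position: [486.8, 375.8, 11.7]
ee_rot: [0.032, 0.999, 0.001, 0.001]
contact_force: [0.1, 0.3, -0.2]
gripper_width: 47.6
grasp_force: 62.3
```

{"op": "drive_tool", "data": {"plan": [[[1,0,0,-2,0],[1,0,0,-1,0],[1,0,0,0,0],[1,0,0,0,0]]]}}

```text
clock: 22.02
position: [486.4, 375.7, 8.2]
ee_rot: [0.032, 0.999, 0.0, 0.0]
contact_force: [-1.3, 0.6, 5.6]
gripper_width: 47.6
grasp_force: 63.0
```

{"op": "drive_tool", "data": {"plan": [[[-0.3,0,0,0,0],[-0.3,0,0,0,0],[-0.3,0,0,0,0],[-0.3,0,0,8,0],[-0.3,0,0,25,0],[-0.3,0,0,35,0],[-0.3,0,0,35,0],[0,-3.2,-25,10,7],[0,-3.2,-28.7,0,7],[0,-3.2,-28.7,0,7],[0,-3.2,-28.7,0,7],[0,-3.2,-28.7,0,7],[0,-3.2,-28.7,0,7],[0,-3.2,-28.7,0,7],[0,-3.2,-28.7,0,7],[0,-3.2,-28.7,0,7],[0,-3.2,-28.7,0,7],[0,-3.2,-28.7,0,7],[0,-3.2,-28.7,0,7]]]}}

```text
clock: 23.6
position: [447.4, 33.2, 120.8]
ee_rot: [-0.647, 0.762, -0.0, 0.0]
contact_force: [0.3, 0.1, -0.4]
gripper_width: 42.6
grasp_force: 0.0
```

{"op": "drive_tool", "data": {"plan": [[[0,-3.2,-30,0,7],[0,0,0,-20,0],[0,0,0,-30,0],[0,0,0,0,0],[0,0,0,0,0]]]}}

```text
clock: 24.02
position: [443.8, 4.4, 69.9]
ee_rot: [-0.69, 0.724, 0.0, -0.002]
contact_force: [0.2, -0.2, 0.0]
gripper_width: 42.9
grasp_force: 0.0
```

```bash
python3 -c "
from h import *
P=wshot('w11'); s=read_state(); print(s['clock'],s['position'],s['ee_rot'],np.degrees(s['joints'][0]+s['joints'][5]),s['gripper_width'])
d=np.load('pics/w11.npy');W=wworld(P,d);h=cv2.cvtColor(cv2.imread('pics/w11.png'),cv2.COLOR_BGR2HSV)
m=(d>0)&(np.hypot(W[...,0]-444,W[...,1]-4)<52)&(W[...,2]>8)&(h[...,1]<60)&(W[...,2]<17);q=W[m]
for n,s in(('key',q[:,0]<435),('handle',q[:,0]>455),('arm',(abs(q[:,0]-445)<9)&(abs(q[:,1]-3)<11))):
    p=np.float32(q[s][:,:2]);
    if len(p)>30: v=cv2.fitLine(p,cv2.DIST_L2,0,.01,.01).ravel();print(n,len(p),np.degrees(np.arctan2(v[1],v[0])).round(1),v[2:].round(1),p.min(0),p.max(0),q[s][:,2].max())
"
```

```text
24.0667 [444.99362189   4.94272798  70.85760557] [-6.89974169e-01  7.23833957e-01 -1.99861508e-04 -9.38828366e-05] -2.7767345487430344 42.627473792526644
key 634 -3.5 [423.2 -16.2] [410.96536  -21.913681] [434.99847  -9.64065] 13.658692041326788
handle 626 -1.6 [468.8  19.5] [455.05026   14.316266] [482.6086    26.697886] 13.23111565977706
arm 407 87.0 [444.9   2.8] [440.55142    -7.9900675] [449.27853   13.940853] 13.615173045974302
```

View pics/w11.png

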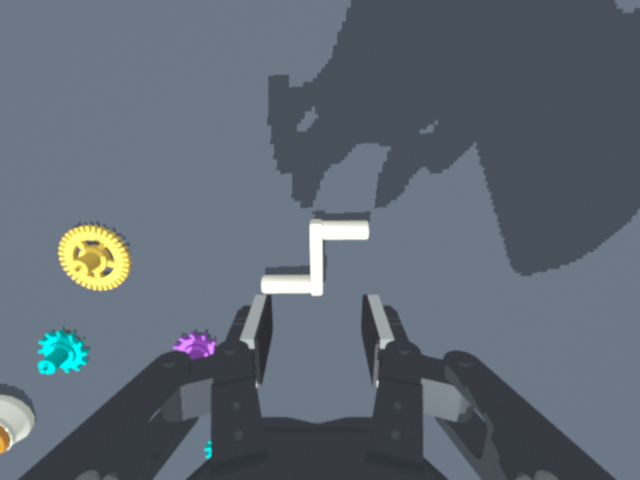

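The crank's arm at (317,258) lies midway between the fingers and is well aligned. Its shafts are above and below the pads' path.

{"op": "drive_tool", "data": {"plan": [[[0,0.5,-2,-20,0],[0,0,0,-20,0],[0,0,0,-12,0],[0,0,0,-6,0],[0,0,0,-4,0],[0,0,0,0,0],[0,0,0,0,0]]]}}

```text
clock: 24.65
position: [445.9, 3.3, 9.1]
ee_rot: [-0.69, 0.724, -0.0, 0.001]
contact_force: [0.7, 0.7, -0.1]
gripper_width: 42.8
grasp_force: 0.0
```

{"op": "drive_tool", "data": {"plan": [[[0,0,-0.5,-4,0],[0,0,0,-3,0],[0,0,0,0,0],[1,0,0,0,0],[1,0,0,0,0],[1,0,0,0,0],[1,0,0,0,0],[1,0,0,0,0],[1,0,0,0,0]]]}}

```text
clock: 25.4
position: [445.2, 2.3, 1.4]
ee_rot: [-0.69, 0.724, -0.0, 0.0]
contact_force: [-1.0, -0.5, 4.4]
gripper_width: 6.1
grasp_force: 59.9
```

{"op": "drive_tool", "data": {"plan": [[[1,0,0,5,0],[1,0,0,15,0],[1,0,0,30,0],[1,0,0,30,0],[1,6.3,-34.2,0,1],[1,6.3,-34.2,0,1],[1,6.3,-34.2,0,1],[1,6.3,-34.2,0,1],[1,6.3,-34.2,0,1],[1,6.3,-34.2,0,1],[1,6.3,-34.2,0,1],[1,6.4,-34.2,0,1],[1,6.4,-34.2,0,1],[1,6.4,-34.2,0,1],[1,6.4,-34.5,0,0.7],[1,0,0,0,0],[1,0,0,-25,0],[1,0,0,-25,0],[1,0,0,0,0],[1,0,0,0,0]]]}}

```text
clock: 27.07
position: [513.5, -373.5, 29.8]
ee_rot: [0.754, -0.657, -0.002, 0.001]
contact_force: [0.1, 0.0, 0.3]
gripper_width: 6.0
grasp_force: 59.3
```

```bash
python3 -c "
from h import *
P=wshot('w12'); s=read_state(); print(s['clock'],s['position'],s['gripper_width'])
d=np.load('pics/w12.npy');W=wworld(P,d);h=cv2.cvtColor(cv2.imread('pics/w12.png'),cv2.COLOR_BGR2HSV)
m=(d>0)&(np.hypot(W[...,0]-514,W[...,1]+374)<50)&(W[...,2]>22)&(h[...,1]<60)&(h[...,2]>150)&(W[...,2]<60);q=W[m];print(len(q),q.min(0),q.max(0),q.mean(0))
A=np.c_[q[:,:2],np.ones(len(q))];print(np.linalg.lstsq(A,q[:,2],rcond=None)[0])"
```

```text
27.1167 [ 514.87761873 -374.05809365   31.5323202 ] 6.060813992014196
4212 [ 483.98715153 -402.36578889   29.46799856] [ 548.48417716 -348.86802335   59.92450903] [ 511.00582394 -384.2688078    40.40887713]
[1.11661518e-02 4.63133129e-03 3.64825847e+01]
```

View pics/w12.png

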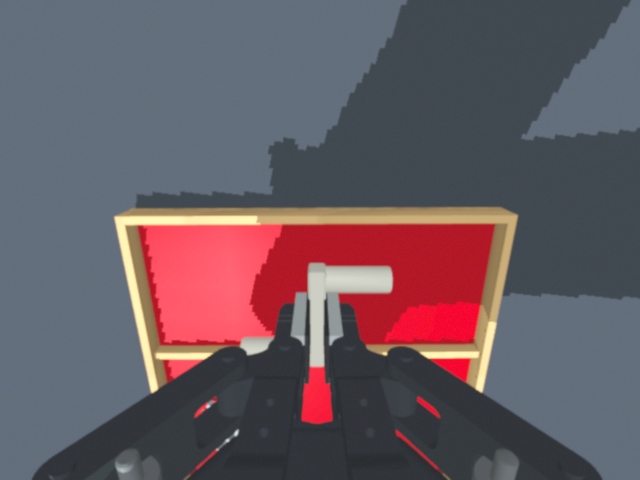

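The crank hangs level and aligned over the red long compartment, with its arm at (318,310) and clear of the walls.

{"op": "drive_tool", "data": {"plan": [[[1,0,0,-12,0],[1,0,0,-7,0],[1,0,0,-2,0],[1,0,0,0,0],[1,0,0,0,0]]]}}

```text
clock: 27.53
position: [514.9, -374.2, 10.3]
ee_rot: [0.754, -0.657, 0.0, 0.0]
contact_force: [0.1, 0.3, -0.3]
gripper_width: 5.7
grasp_force: 59.3
```

{"op": "drive_tool", "data": {"plan": [[[1,0,0,-2,0],[1,0,0,-1,0],[1,0,0,0,0],[1,0,0,0,0]]]}}

```text
clock: 27.87
position: [514.8, -374.2, 7.3]
ee_rot: [0.754, -0.657, 0.0, -0.0]
contact_force: [0.3, 0.6, -0.6]
gripper_width: 6.1
grasp_force: 59.3
```

Another 1 mm down, then I'll release and rise.

{"op": "drive_tool", "data": {"plan": [[[1,0,0,-1,0],[1,0,0,0,0],[0.4,0,0,0,0],[0.3,0,0,0,0],[0.3,0,0,0,0],[0.3,0,0,5,0],[0.3,0,0,25,0],[0.3,0,0,35,0],[0.3,0,0,35,0],[0.3,0,0,35,0],[0.3,0,0,35,0],[0.3,0,0,0,0],[0.3,0,0,0,0],[0.3,0,0,0,0]]]}}

```text
clock: 29.03
position: [514.3, -373.8, 176.1]
ee_rot: [0.754, -0.657, -0.0, -0.0]
contact_force: [0.3, -0.3, -0.7]
gripper_width: 29.6
grasp_force: 0.0
```

```bash
cat > c.py <<'E'
from h import *
P=wshot('w13'); s=read_state(); print(s['clock'],s['position'],s['contact_force'])
V=[('w13',wworld(P,np.load('pics/w13.npy')),cv2.imread('pics/w13.png'))]
for n in('scene','side'):
    im,d=shot(n,n+'1'); V.append((n,world(n,d),im[:,:,::-1]))
T=dict(crank=(514,-374,45,9,25),small=(556.5,-272,22,7,40),large=(580.5,369,30,7,40),floor=(486,375,46,9,30),bird=(519.5,277,55,9,70),brass=(593,-2,28,3,40),cup=(711,133,30,5,45),eye=(722,-60,25,5,45))
for f,W,im in V:
    h=cv2.cvtColor(np.ascontiguousarray(im),cv2.COLOR_BGR2HSV).astype(int)
    felt=((h[...,0]<6)|(h[...,0]>174)|((h[...,0]>48)&(h[...,0]<90)))&(h[...,1]>110)
    for k,(x,y,r,a,b) in T.items():
        q=W[(np.hypot(W[...,0]-x,W[...,1]-y)<r)&(W[...,2]>a)&(W[...,2]<b)&~felt]
        if len(q)>20: print(f,k,len(q),((q.min(0)+q.max(0))/2).round(1),np.percentile(q[:,2],[50,95]).round(1))
E
python3 c.py
```

```text
29.0833 [ 513.95249453 -373.66892594  175.06347955] [ 0.25106415 -0.51333958 -0.59289802]
w13 crank 1720 [ 517.5 -374.1   14.4] [16.2 17.9]
w13 small 251 [ 563.8 -278.7   12.2] [ 9.4 12.4]
scene crank 299 [ 515.3 -373.9   15.5] [15.7 20.2]
scene small 139 [ 554.8 -272.    19.3] [11.4 28.3]
scene large 783 [580.6 369.4  19.3] [10.5 25.8]
scene floor 1717 [484.2 376.   14.5] [16.4 18.3]
scene bird 1722 [519.6 280.4  36.1] [34.6 55.9]
scene brass 323 [592.3  -2.   14.6] [ 5.7 21.3]
scene cup 609 [703.3 135.1  20.9] [22.8 31.6]
scene eye 332 [724.3 -60.1  19.5] [21.3 33.1]
side crank 806 [ 515.7 -373.7   14.7] [15.6 18. ]
side small 281 [ 556.8 -273.4   19.1] [ 9.9 25.5]
side large 154 [580.6 368.7  17.1] [ 9.3 23.6]
side floor 507 [484.4 374.5  13.6] [14.1 16.1]
side bird 767 [521.1 275.2  34.3] [33.4 53.7]
side brass 223 [592.6  -3.4  13.5] [ 4.4 20. ]
side cup 290 [701.2 128.6  20.6] [19.8 30.7]
side eye 261 [721.8 -64.1  18.8] [19.8 30.8]
```

```bash
python3 -c "
from bench import *
print(job_done())"
```

```text
the job is handed in; nothing more can be done
None
```

I handed the job in at about 29 s. My last camera check, just before that, put all five parts on the felt in their own compartments, with the brass wheel, oil cup and eyeglass where they started; the hand-in returned no verdict.

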